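# Put the calibration weights back on their stand in order of size

## Task

The balance check is finished: put the four steel calibration weights from the tray back on their wooden stand, lined up in order of size, the biggest in the biggest seat and so on down the row to the smallest, each standing upright and fully down in its own seat. Set them down gently, never drop them or let them tip over, and leave the glass vial standing where it is in the tray.

Things in the scene. Friction and masses are not known exactly. Their poses are not given: they have to be found in the camera images.
- weight_1: Loose: the biggest of four knobbed stainless-steel weights (500 g): upright cylinder 40 mm in diameter, 50 mm tall, with a neck and a 25 mm round knob on top, 66 mm tall over all. Origin: centre of its underside; z its upright axis. Starts upright in any corner of the tray. Grip the cylinder, fingertips 13 mm or more above its underside to clear the seat's rim.
- weight_2: Loose: the second biggest of four knobbed stainless-steel weights (200 g): upright cylinder 31 mm in diameter, 40 mm tall, with a neck and a 19 mm round knob on top, 54 mm tall over all. Origin: centre of its underside; z its upright axis. Starts upright in any corner of the tray. Grip the cylinder, fingertips 13 mm or more above its underside to clear the seat's rim.
- weight_3: Loose: the third biggest of four knobbed stainless-steel weights (100 g): upright cylinder 24 mm in diameter, 31 mm tall, with a neck and a 15 mm round knob on top, 44 mm tall over all. Origin: centre of its underside; z its upright axis. Starts upright in any corner of the tray. Grip the cylinder, fingertips 13 mm or more above its underside to clear the seat's rim.
- weight_4: Loose: the smallest of four knobbed stainless-steel weights (50 g): upright cylinder 18 mm in diameter, 26 mm tall, with a neck and a 11 mm round knob on top, 37 mm tall over all. Origin: centre of its underside; z its upright axis. Starts upright in any corner of the tray. Grip the cylinder, fingertips 13 mm or more above its underside to clear the seat's rim.
- seat_1: Fixed: the biggest of four round black flared cups in a row on a low wooden stand, for the biggest weight. Rim 64 mm across outside; inside 48 mm across at the floor, 58 mm at the rim. Origin: centre of its underside, 12 mm above the bench; floor 3 mm, rim 13 mm above the origin. z up, x along the row towards the small end. Seats are 66, 58, 52 mm apart in order of size.
- seat_2: Fixed: the second biggest of four round black flared cups in a row on a low wooden stand, for the second biggest weight. Rim 55 mm across outside; inside 39 mm across at the floor, 49 mm at the rim. Origin: centre of its underside, 12 mm above the bench; floor 3 mm, rim 13 mm above the origin. z up, x along the row towards the small end. 
- seat_3: Fixed: the third biggest of four round black flared cups in a row on a low wooden stand, for the third biggest weight. Rim 48 mm across outside; inside 32 mm across at the floor, 42 mm at the rim. Origin: centre of its underside, 12 mm above the bench; floor 3 mm, rim 13 mm above the origin. z up, x along the row towards the small end. 
- seat_4: Fixed: the smallest of four round black flared cups in a row on a low wooden stand, for the smallest weight. Rim 42 mm across outside; inside 26 mm across at the floor, 36 mm at the rim. Origin: centre of its underside, 12 mm above the bench; floor 3 mm, rim 13 mm above the origin. z up, x along the row towards the small end. The wooden stand is 242 x 74 x 12 mm.
- weighing_tray: Fixed: open steel tray, 170 mm (x) by 240 mm (y); the stand lies beside it, left or right, at any angle. Origin: centre of its underside, on the bench; floor 2 mm, rim 18 mm above the bench. The weights start within 8 mm of x = +-40, y = +-56 mm in its frame: fingers closing along its y axis have 25 mm beside each weight.
- sample_vial: Loose bystander: glass vial with a grey crimped cap, 22 mm in diameter, 52 mm tall, standing in the middle of the tray among the weights. Origin: centre of its underside; z its upright axis. It stays where it is.

How it is judged:
At the end, for the whole second after the job is handed in: Each weight stands in the seat of its own size, its axis within 8 mm of the seat's centre and its underside no more than 4 mm above the seat's floor, leaning less than 7 degrees, released and at rest; the vial stands upright and at rest within 30 mm of where it was (horizontal distance between weight_1 and seat_1 below 0.008 m and z of weight_1 in the frame of seat_1 below 0.007 m and angle between each of weight_1, weight_2, weight_3, weight_4, sample_vial's own z axis and vertical below 0.12 rad and linear speed of each of weight_1, weight_2, weight_3, weight_4, sample_vial below 0.02 m/s and contact force between the fingers and weight_1 below 0.05 N and horizontal distance between weight_2 and seat_2 below 0.008 m and z of weight_2 in the frame of seat_2 below 0.007 m and contact force between the fingers and weight_2 below 0.05 N and horizontal distance between weight_3 and seat_3 below 0.008 m and z of weight_3 in the frame of seat_3 below 0.007 m and contact force between the fingers and weight_3 below 0.05 N and horizontal distance between weight_4 and seat_4 below 0.008 m and z of weight_4 in the frame of seat_4 below 0.007 m and contact force between the fingers and weight_4 below 0.05 N and distance of sample_vial from where it was at the start of the episode below 0.03 m); the robot touches nothing.
It fails at once if a weight is tipped over (leans more than 45 degrees) (angle between any of weight_1, weight_2, weight_3, weight_4's own z axis and vertical above 0.785 rad).
It fails at once if a weight is dropped: out of the gripper it falls faster than 0.6 m/s (a fall of about 2 cm) ((linear speed of weight_1 above 0.6 m/s and contact force between the fingers and weight_1 below 0.05 N) or (linear speed of weight_2 above 0.6 m/s and contact force between the fingers and weight_2 below 0.05 N) or (linear speed of weight_3 above 0.6 m/s and contact force between the fingers and weight_3 below 0.05 N) or (linear speed of weight_4 above 0.6 m/s and contact force between the fingers and weight_4 below 0.05 N)).
It fails at once if the glass vial is knocked over (angle between sample_vial's own z axis and vertical above 0.785 rad).
It also fails if it takes over 128 s, if anything falls off the work surface, if the arm or the gripper's body presses on something with over 40 N, if the wrist force passes 120 N, or if a joint passes its speed limit or range.

## Robot

A 7-joint arm with a two-finger parallel gripper is mounted at the origin on the work surface; the furniture and walls round the work are solid. World frame = base frame: x ahead of the robot, y to its left, z up, the work surface at z = 0. Lengths are in m, angles in rad, forces in N, time in s.
With the tool pointing down it reaches from about 0.425 to 0.925 m from the base axis. Payload 6.8 kg.
Tool frame: the origin (TCP) lies at the very end of the fingers, on their centre line; the grasp point (between the pads) lies 19 mm behind it (robot.grip_point_offset is the distance from the TCP to the grasp point, in m); z points along the fingers, y is the line along which they close (so a half turn about z gives the same grasp; the last joint's range is limited). The gripper opens to 88 mm and grips with 3 to 60 N. Pads are 20 mm wide; open, the fingers measure 115 mm over their backs; the gripper's body (75 mm by 178 mm) begins 61 mm behind the grasp point.
Start: joints at [1.044, 0.477, 0.022, 1.555, -0.011, 1.109, -0.083], TCP at [0.275, -0.617, 0.223] pointing down, gripper open.
Joint ranges: [-2.96, 2.96], [-0.34, 2.1], [-1.41, 1.46], [0.24, 2.44], [-1.37, 4.51], [0.17, 1.92], [-2.96, 2.96]. Speed limits (rad/s): [2.39, 2.39, 3.14, 3.14, 3.14, 3.14, 3.14].

## Interface

Orientations are given as a unit quaternion [x, y, z, w].
In Python, from cell import readout, eyes, robot gives the robot as it stands. The module is installed in compiled form; this text tells all that it offers.
- The arm moves only by the tool step_arm, never from a script. Its argument "plan" is a list of rows, each a list of 3 entries, a list of its own where there are three numbers: the finger opening in m, from 0 to 0.0878, then the shift along the world's x, y, z in fractions of the full range, 1 being 0.8 m, then the turn about the world's z in parts of the range, where 1.0 means 2 rad. A call has 1 to 8 rows; each row is the pose to reach, as a shift and turn from the pose commanded when the call began; what a row does not reach only later rows make up. A row lasts 1/12 s, in which the tool goes at most 41.7 mm and 7.16 degrees, less where a joint would pass 70% of its speed; a pose out of reach is approached as far as the arm can. A call with a gripper value outside its range is refused whole. The fingers move at their own pace and stop on an object; "grip_force" is the grip in N (left out, the last holds). Time passes only in rows, so rows that repeat a pose let the fingers close. It gives the time, the measured TCP pose, the force, the opening and the grip force at its end, in the units of the state.
- readout.sense(): the state, without advancing time (a new reading comes with each control period).
- eyes.camera(name): name is "side" or "top" or "wrist"; returns the picture (384x512x3 uint8, blue, green, red); there is no depth.
- eyes.camera_info(name): a dict with "intrinsics" (3x3 intrinsics, pixels), "R" (3x3) and "t" (3): a world point X has camera coordinates R X + t. Camera axes: x right, y down, z forward; pixel columns grow to the right and rows downward; lengths in m; the calibration is good to about 2 mm. A picture is of the moment at which its call begins: read the wrist's pose just before it. camera_info takes no time and is no camera call; for the wrist camera it gives the pose at the moment of the call.
- robot.hand_in(): hands the job in; it is judged then, once.
The state is a dict: "t": time; "q": joint angles; "joint_velocities": joint speeds; "joint_efforts": joint torques, N m; "ee_pos": TCP position; "tcp_rot": TCP orientation; "force": force on the tool from outside, world axes, zero at the start; "moment": the same for the moment, N m; "grip_width": finger opening in m; "grip_force": force on a finger pad.
Only numpy, scipy, OpenCV 4.12 (cv2) and the standard library are available. Lean on these libraries where they do the work, as an engineer would, in place of code of your own. Each camera call takes 0.05 s, during which the arm holds its last target. There are 200 camera calls.

## Working session

There is one attempt and no reset: what is moved stays moved. The work goes in short steps, Python scripts to look and compute and a tool call to move; the robot and the scene stay as the last step left them, time stands still between calls to the robot, and variables do not carry over. Pictures are saved under pics/ and viewed, at most 14 in all, crops included, and the job is handed in when it is done.

Besides the shell and the picture viewer there is one more tool, called as name(argument=value, ...) on one line, values as JSON. step_arm: Moves the arm, as the interface text tells. Its arguments: {"type":"object","properties":{"plan":{"type":"array","items":{"type":"array"}},"grip_force":{"type":"number"}},"required":["plan"]}

```bash
mkdir -p pics; python3 - <<'E'
from cell import readout, eyes, robot
import cv2,numpy as np
s=readout.sense();print({k:np.round(v,3) for k,v in s.items()}, robot.grip_point_offset)
for n in("top","side"):
    cv2.imwrite(f"pics/{n}0.png",eyes.camera(n)); i=eyes.camera_info(n);print(n,np.round(i["intrinsics"],1).tolist(),np.round(i["R"],3).tolist(),np.round(i["t"],3))
E
```

```text
{'t': np.float64(0.0), 'q': array([ 1.044,  0.478,  0.022,  1.556, -0.012,  1.109, -0.083]), 'joint_velocities': array([ 0.   ,  0.001, -0.001, -0.001, -0.002, -0.001, -0.001]), 'joint_efforts': array([ 0.0000e+00, -5.8285e+01,  1.5350e+00, -2.7260e+01, -5.4000e-02,
        1.7000e-02,  0.0000e+00]), 'ee_pos': array([ 0.274, -0.616,  0.222]), 'tcp_rot': array([ 0.978,  0.208, -0.   , -0.001]), 'force': array([ 0.012, -0.582,  0.272]), 'moment': array([-0.001,  0.009, -0.032]), 'grip_force': np.float64(0.0), 'grip_width': np.float64(0.088)} 0.0187
top [[374.0, 0.0, 249.8], [0.0, 374.0, 191.9], [0.0, 0.0, 1.0]] [[-0.018, -1.0, 0.014], [-0.998, 0.017, -0.054], [0.054, -0.015, -0.998]] [-0.012  0.528  1.011]
side [[494.6, 0.0, 264.6], [0.0, 494.6, 191.8], [0.0, 0.0, 1.0]] [[0.999, -0.032, 0.024], [0.0, -0.597, -0.802], [0.04, 0.802, -0.596]] [-0.519  0.019  1.03 ]
```

View pics/top0.png

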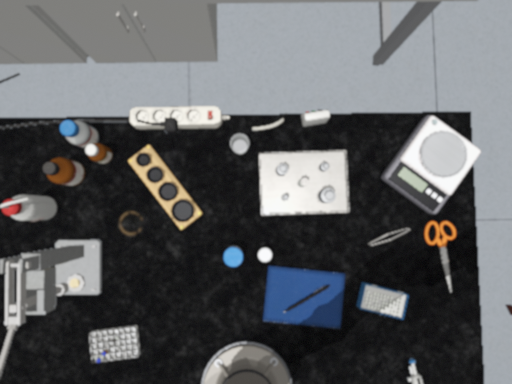

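View pics/side0.png

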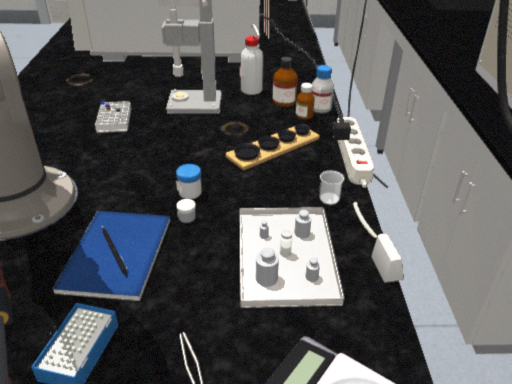

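Top view: the tray is centred near (303,183), with knobs at about (282,169), (322,167), (327,194), (285,197) and the vial near (305,181). The stand runs from the big seat (183,211) to the small one (144,158). I'll enlarge this area.

```bash
python3 - <<'E'
import cv2
a=cv2.imread("pics/top0.png")[140:222,250:358];cv2.imwrite("pics/c1.png",cv2.resize(a,None,fx=7,fy=7,interpolation=cv2.INTER_CUBIC))
a=cv2.imread("pics/top0.png")[140:236,120:210];cv2.imwrite("pics/c2.png",cv2.resize(a,None,fx=6,fy=6,interpolation=cv2.INTER_CUBIC))
E
```

```text
(no output)
```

View pics/c1.png

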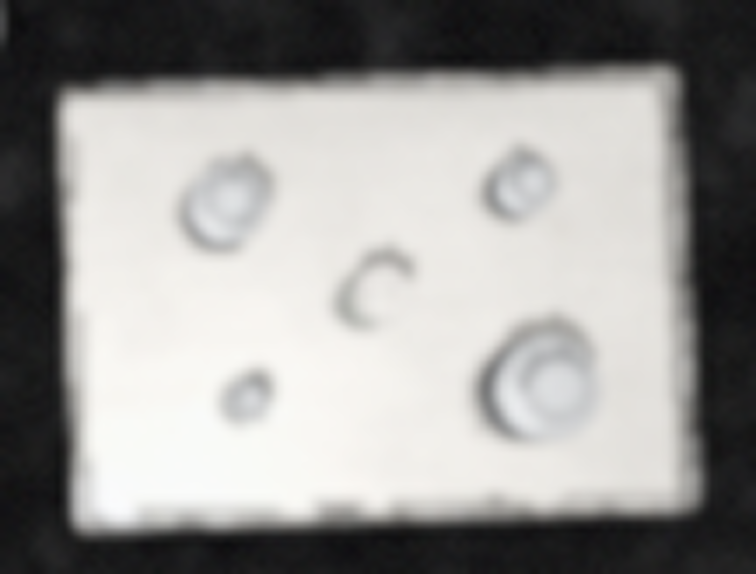

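View pics/c2.png

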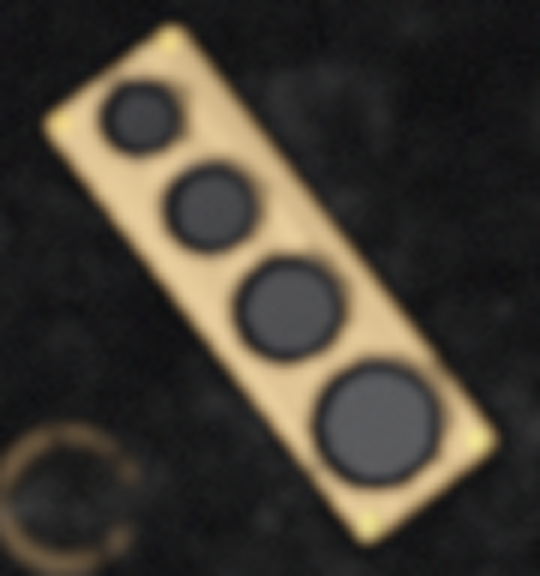

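```bash
cat >h.py <<'E'
import numpy as np
def ray(info,uv,z):
    R,t,K=map(np.array,(info["R"],info["t"],info["intrinsics"]))
    d=R.T@np.linalg.inv(K)@np.array([uv[0],uv[1],1.]); c=-R.T@t
    return c+d*(z-c[2])/d[2]
E
python3 - <<'E'
from cell import eyes
from h import *
I=eyes.camera_info("top")
S=[ray(I,(120+(u+.5)/6-.5,140+(v+.5)/6-.5),.025) for u,v in[(377,422),(289,307),(211,207),(141,117)]]
print("seats",np.round(S,4)); print([np.linalg.norm(S[i]-S[i+1]) for i in range(3)]); d=S[3]-S[0];print("ang",np.arctan2(d[1],d[0]))
f=lambda u,v,z:ray(I,(250+(u+.5)/7-.5,140+(v+.5)/7-.5),z)
for u,v,z in[(553,384,.06),(230,200,.049),(532,184,.039),(254,390,.033)]: print("W",np.round(f(u,v,z),4))
T=np.array([f(u,v,.018) for u,v in[(60,90),(680,70),(702,505),(78,532)]]);print(np.round(T,4),T.mean(0))
E
```

```text
seats [[0.482  0.162  0.025 ]
 [0.5345 0.2011 0.025 ]
 [0.5803 0.2359 0.025 ]
 [0.6217 0.2673 0.025 ]]
[np.float64(0.06546557484707027), np.float64(0.057571659370739894), np.float64(0.051948325413664335)]
ang 0.6457281250424532
W [ 0.5153 -0.2269  0.06  ]
W [ 0.5879 -0.1083  0.049 ]
W [ 0.5934 -0.2258  0.039 ]
W [ 0.5162 -0.1176  0.033 ]
[[ 0.636  -0.0458  0.018 ]
 [ 0.6401 -0.2903  0.018 ]
 [ 0.4688 -0.2934  0.018 ]
 [ 0.4628 -0.0494  0.018 ]] [ 0.55192593 -0.16969189  0.018     ]
```

The seat spacing matches the specification. Moving over weight_1.

The rows are not in the units I measure in: shifts go in shares of 0.8 m and turns go in shares of 2 rad. I convert before sending: 0.266 m / 0.8 = 0.3325, 0.233 m / 0.8 = 0.2913, -0.404 rad / 2 = -0.202.

step_arm(plan=[[0.062,[0.025,0.0375,0],-0.04],[0.062,[0.05,0.0813,0],-0.09],[0.062,[0.075,0.125,0],-0.14],[0.062,[0.1,0.1663,0],-0.19],[0.062,[0.125,0.2075,0],-0.202],[0.062,[0.15,0.25,0],-0.202],[0.062,[0.175,0.2913,0],-0.202],[0.062,[0.2,0.3325,0],-0.202]], grip_force=30)

```text
t: 0.77
ee_pos: [0.4349, -0.3487, 0.2225]
tcp_rot: [1.0, 0.007, -0.0, -0.0]
force: [1.2, -0.1, 0.6]
grip_width: 0.062
grip_force: 0.0
```

Converted, 0.124 m / 0.8 = 0.155, 0.115 m / 0.8 = 0.1438.

step_arm(plan=[[0.062,[0.025,0.0375,0],0],[0.062,[0.05,0.075,0],0],[0.062,[0.075,0.1125,0],0],[0.062,[0.0938,0.1438,0],0],[0.062,[0.1,0.155,0],0],[0.062,[0.1,0.155,0],0]])

```text
t: 1.27
ee_pos: [0.5158, -0.2235, 0.2223]
tcp_rot: [1.0, 0.01, -0.0, -0.001]
force: [-0.4, -0.5, 0.2]
grip_width: 0.0621
grip_force: 0.0
```

```bash
python3 - <<'E'
from cell import readout, eyes
import cv2,numpy as np
from h import *
s=readout.sense();print(s["ee_pos"],s["tcp_rot"],s["grip_width"],s["t"])
I=eyes.camera_info("wrist");cv2.imwrite("pics/w1.png",eyes.camera("wrist"))
print(np.round(I["R"],3).tolist(),I["t"],I["intrinsics"][0])
K,R,t=map(np.array,(I["intrinsics"],I["R"],I["t"]))
for p in[(.5153,-.2269,.06),(.5879,-.1083,.049),(.5934,-.2258,.039),(.5162,-.1176,.033)]:
    c=K@(R@np.array(p)+t);print(c[:2]/c[2])
E
```

```text
[ 0.51579589 -0.22345495  0.22233357] [ 9.99947788e-01  1.01986036e-02 -5.54626674e-05 -6.37018226e-04] 0.062105866098311514 1.2667
[[0.021, -1.0, -0.001], [-0.956, -0.02, 0.294], [-0.294, -0.005, -0.956]] [-0.23378455  0.45194671  0.5419943 ] [311.40408209   0.         259.66815631]
[262.98623652 173.60397593]
[150.14376457 100.65399014]
[263.51514584  97.46541777]
[168.05696337 165.25923972]
```

View pics/w1.png

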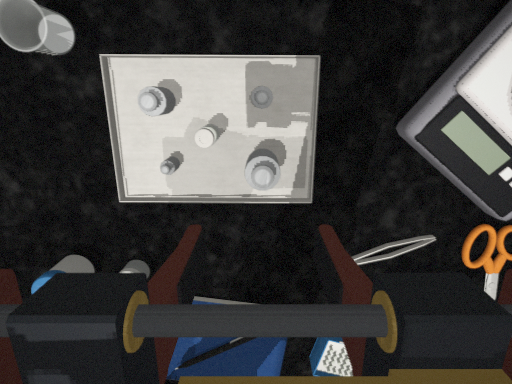

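Wrist view: the knobs W1 (262,175), W2 (152,99), W3 (261,96), W4 (168,167) are within 2 px of prediction. Descending on weight_1 and gripping.

Converted, -0.202 m / 0.8 = -0.2525, -0.185 m / 0.8 = -0.2313.

step_arm(plan=[[0.064,[0,0,-0.0438],0],[0.064,[0,0,-0.0875],0],[0.064,[0,0,-0.1313],0],[0.064,[0,0,-0.1688],0],[0.064,[0,0,-0.2063],0],[0.064,[0,0,-0.2313],0],[0.064,[0,0,-0.2525],0],[0.064,[0,0,-0.2525],0]])

```text
t: 1.98
ee_pos: [0.5104, -0.2287, 0.0173]
tcp_rot: [1.0, 0.006, -0.003, -0.0]
force: [-0.4, -0.1, 0.4]
grip_width: 0.0639
grip_force: 0.0
```

step_arm(plan=[[0.055,[0,0,0],0],[0.048,[0,0,0],0],[0.042,[0,0,0],0],[0.036,[0,0,0],0],[0.03,[0,0,0],0],[0.03,[0,0,0],0],[0.03,[0,0,0],0]])

```text
t: 2.57
ee_pos: [0.5152, -0.2262, 0.0221]
tcp_rot: [1.0, 0.008, 0.001, -0.0]
force: [-1.9, 2.9, 6.2]
grip_width: 0.0396
grip_force: 30.0
```

Converted, 0.1 m / 0.8 = 0.125, 0.095 m / 0.8 = 0.1188.

step_arm(plan=[[0.03,[0,0,0.0125],0],[0.03,[0,0,0.0375],0],[0.03,[0,0,0.0688],0],[0.03,[0,0,0.1],0],[0.03,[0,0,0.1188],0],[0.03,[0,0,0.125],0],[0.03,[0,0,0.125],0],[0.03,[0,0,0.125],0]])

```text
t: 3.23
ee_pos: [0.5138, -0.2266, 0.1202]
tcp_rot: [1.0, 0.007, -0.0, -0.0]
force: [0.6, -0.1, -4.6]
grip_width: 0.0389
grip_force: 30.0
```

Converted, 0.205 m / 0.8 = 0.2563, 0.118 m / 0.8 = 0.1475, 0.56 rad / 2 = 0.28.

step_arm(plan=[[0.03,[0,0.0125,0],0.015],[0.03,[-0.0025,0.0375,0],0.05],[0.03,[-0.0063,0.0725,0],0.09],[0.03,[-0.01,0.11,0],0.13],[0.03,[-0.0138,0.1475,0],0.17],[0.03,[-0.0163,0.185,0],0.21],[0.03,[-0.0188,0.2225,0],0.25],[0.03,[-0.0213,0.2563,0],0.28]])

```text
t: 3.9
ee_pos: [0.496, -0.019, 0.1195]
tcp_rot: [0.958, 0.287, -0.001, -0.001]
force: [0.1, -0.6, -4.1]
grip_width: 0.0393
grip_force: 30.0
```

Converted, 0.184 m / 0.8 = 0.23, 0.178 m / 0.8 = 0.2225, 0.07 rad / 2 = 0.035.

step_arm(plan=[[0.03,[-0.0038,0.0375,0],0.015],[0.03,[-0.0075,0.075,0],0.025],[0.03,[-0.0113,0.1125,0],0.035],[0.03,[-0.015,0.15,0],0.035],[0.03,[-0.0175,0.1813,0],0.035],[0.03,[-0.0188,0.2063,0],0.035],[0.03,[-0.02,0.2225,0],0.035],[0.03,[-0.02,0.23,0],0.035]])

```text
t: 4.57
ee_pos: [0.4797, 0.1653, 0.1196]
tcp_rot: [0.948, 0.319, -0.001, -0.001]
force: [-0.2, -0.2, -4.4]
grip_width: 0.0397
grip_force: 30.0
```

step_arm(plan=[[0.03,[0,0,0],0],[0.03,[0,0,0],0],[0.03,[0,0,0],0],[0.03,[0,0,0],0],[0.03,[0,0,0],0],[0.03,[0,0,0],0]])

```text
t: 5.07
ee_pos: [0.4816, 0.1616, 0.1207]
tcp_rot: [0.949, 0.316, -0.0, 0.0]
force: [-0.4, -0.5, -5.0]
grip_width: 0.0393
grip_force: 30.0
```

```bash
python3 - <<'E'
from cell import readout, eyes
import cv2,numpy as np
from h import *
s=readout.sense();print(s["ee_pos"],s["tcp_rot"],s["grip_width"],s["t"])
I=eyes.camera_info("wrist");im=eyes.camera("wrist")
K,R,t=map(np.array,(I["intrinsics"],I["R"],I["t"]))
for p,r in zip([(.482,.162,.025),(.5345,.2011,.025),(.5803,.2359,.025),(.6217,.2673,.025)],(.032,.0275,.024,.021)):
    a=np.linspace(0,2*np.pi,60)
    P=np.array(p)+r*np.c_[np.cos(a),np.sin(a),0*a]
    c=(R@P.T).T+t;c=c@K.T;c=c[:,:2]/c[:,2:]
    for q in c: cv2.circle(im,tuple(np.int32(np.round(q))),0,(0,255,0),-1)
cv2.imwrite("pics/w2.png",cv2.resize(im[:300],None,fx=1.5,fy=1.5))
E
```

```text
[0.48164471 0.16155284 0.12066579] [ 9.48665666e-01  3.16280632e-01 -3.78820881e-06  1.28038776e-04] 0.03930178911645107 5.0667
```

View pics/w2.png

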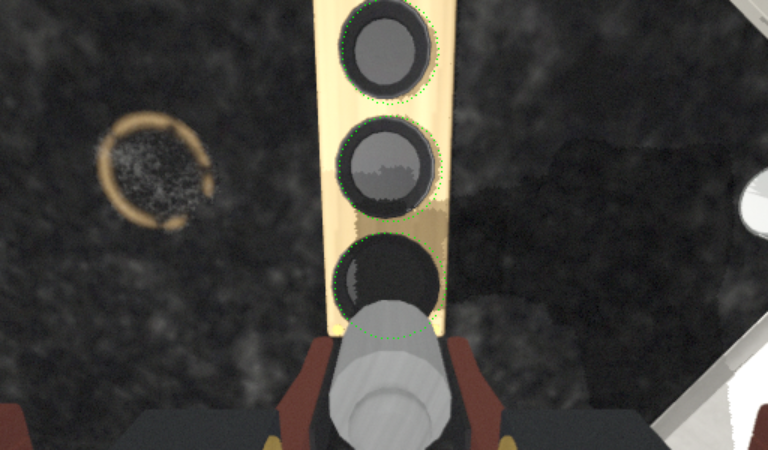

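Wrist view: the rings of the next seats, (385,47), (385,166) and (386,285) in the enlarged picture, are within about 2 mm of prediction (slightly left), and the weight is over seat_1. Lowering.

Converted, -0.082 m / 0.8 = -0.1025, -0.02 m / 0.8 = -0.025, 0.003 rad / 2 = 0.0015.

step_arm(plan=[[0.03,[-0.0006,0.0013,-0.025],0.0015],[0.03,[-0.0006,0.0013,-0.05],0.0015],[0.03,[-0.0006,0.0013,-0.0688],0.0015],[0.03,[-0.0006,0.0013,-0.0813],0.0015],[0.03,[-0.0006,0.0013,-0.0913],0.0015],[0.03,[-0.0006,0.0013,-0.0988],0.0015],[0.03,[-0.0006,0.0013,-0.1025],0.0015],[0.03,[-0.0006,0.0013,-0.1025],0.0015]])

```text
t: 5.78
ee_pos: [0.481, 0.1634, 0.0385]
tcp_rot: [0.948, 0.318, -0.0, -0.0]
force: [-0.8, 0.2, -4.6]
grip_width: 0.0396
grip_force: 30.0
```

Converted, -0.003 m / 0.8 = -0.0038, -0.002 m / 0.8 = -0.0025.

step_arm(plan=[[0.03,[0,0,0],0],[0.03,[0,0,-0.0013],0],[0.03,[0,0,-0.0025],0],[0.03,[0,0,-0.0038],0],[0.03,[0,0,-0.0038],0],[0.03,[0,0,-0.0038],0]])

```text
t: 6.28
ee_pos: [0.481, 0.1633, 0.0357]
tcp_rot: [0.948, 0.318, 0.0, 0.0]
force: [-0.3, -0.4, -4.6]
grip_width: 0.039
grip_force: 30.0
```

Lower in small steps until the force shows contact.

Converted, -0.002 m / 0.8 = -0.0025, -0.0015 m / 0.8 = -0.0019.

step_arm(plan=[[0.03,[0,0,-0.0013],0],[0.03,[0,0,-0.0019],0],[0.03,[0,0,-0.0025],0],[0.03,[0,0,-0.0025],0],[0.03,[0,0,-0.0025],0],[0.03,[0,0,-0.0025],0]])

```text
t: 6.78
ee_pos: [0.4812, 0.1634, 0.0353]
tcp_rot: [0.948, 0.318, 0.0, 0.0]
force: [-5.8, -2.9, 15.9]
grip_width: 0.0396
grip_force: 30.0
```

Converted, 0.001 m / 0.8 = 0.0013, 0.0005 m / 0.8 = 0.0006.

step_arm(plan=[[0.039,[0,0,0.0006],0],[0.041,[0,0,0.0013],0],[0.045,[0,0,0.0013],0],[0.052,[0,0,0.0013],0],[0.06,[0,0,0.0013],0],[0.064,[0,0,0.0013],0],[0.064,[0,0,0.0013],0]])

```text
t: 7.37
ee_pos: [0.4811, 0.1634, 0.0346]
tcp_rot: [0.948, 0.318, 0.0, -0.0]
force: [-0.8, -0.7, -0.5]
grip_width: 0.0637
grip_force: 0.0
```

Converted, 0.135 m / 0.8 = 0.1688, 0.13 m / 0.8 = 0.1625.

step_arm(plan=[[0.064,[0,0,0.0125],0],[0.064,[0,0,0.0438],0],[0.064,[0,0,0.0875],0],[0.064,[0,0,0.125],0],[0.064,[0,0,0.1625],0],[0.055,[0,0,0.1688],0]])

```text
t: 7.87
ee_pos: [0.4836, 0.1647, 0.1753]
tcp_rot: [0.948, 0.318, 0.004, -0.0]
force: [-0.1, 0.5, 0.7]
grip_width: 0.0605
grip_force: 0.0
```

```bash
cat >st.py <<'E'
from cell import readout, eyes
import cv2,numpy as np,sys
from h import *
# overlay predicted seat rims and weight knobs on zoomed side view
S=[(.4812,.1630,.025),(.5337,.2021,.025),(.5795,.2369,.025),(.6209,.2683,.025)]
im=eyes.camera("side")[100:300,210:360]
cv2.imwrite(sys.argv[1],cv2.resize(im,None,fx=3,fy=3,interpolation=cv2.INTER_CUBIC))
E
python3 st.py pics/s1.png
```

```text
(no output)
```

View pics/s1.png

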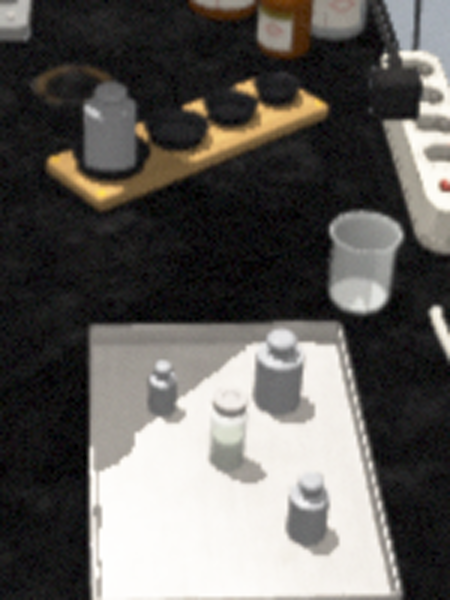

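Side view: weight_1 stands upright in seat_1, with its base at about (109,165). Next is weight_2.

Converted, -0.25 m / 0.8 = -0.3125, -0.22 m / 0.8 = -0.275, -0.633 rad / 2 = -0.3165.

step_arm(plan=[[0.053,[0.0075,-0.0188,0],-0.03],[0.053,[0.0225,-0.0563,0],-0.075],[0.053,[0.0388,-0.1,0],-0.12],[0.053,[0.0563,-0.1438,0],-0.17],[0.053,[0.0738,-0.1875,0],-0.22],[0.053,[0.0913,-0.2313,0],-0.27],[0.053,[0.1088,-0.275,0],-0.31],[0.053,[0.1225,-0.3125,0],-0.3165]])

```text
t: 8.58
ee_pos: [0.5783, -0.091, 0.1679]
tcp_rot: [1.0, 0.003, -0.001, 0.001]
force: [0.5, -0.1, 0.2]
grip_width: 0.0528
grip_force: 0.0
```

Converted, -0.151 m / 0.8 = -0.1888, -0.148 m / 0.8 = -0.185.

step_arm(plan=[[0.053,[0.0075,-0.02,0],0],[0.053,[0.0113,-0.0275,-0.0125],0],[0.053,[0.0113,-0.0275,-0.0563],0],[0.053,[0.0113,-0.0275,-0.1],0],[0.053,[0.0113,-0.0275,-0.1375],0],[0.053,[0.0113,-0.0275,-0.1688],0],[0.053,[0.0113,-0.0275,-0.185],0],[0.053,[0.0113,-0.0275,-0.1888],0]])

```text
t: 9.25
ee_pos: [0.5848, -0.1078, 0.0148]
tcp_rot: [1.0, 0.007, -0.003, -0.001]
force: [0.5, 0.6, -0.4]
grip_width: 0.0531
grip_force: 0.0
```

step_arm(plan=[[0.053,[0,0,0],0],[0.045,[0,0,0],0],[0.039,[0,0,0],0],[0.034,[0,0,0],0],[0.028,[0,0,0],0],[0.022,[0,0,0],0],[0.022,[0,0,0],0],[0.022,[0,0,0],0]], grip_force=20)

```text
t: 9.92
ee_pos: [0.5892, -0.108, 0.0201]
tcp_rot: [1.0, 0.008, 0.001, -0.0]
force: [-0.2, 2.9, 6.0]
grip_width: 0.0307
grip_force: 20.0
```

Converted, 0.105 m / 0.8 = 0.1313, 0.055 m / 0.8 = 0.0688, 0.12 rad / 2 = 0.06.

step_arm(plan=[[0.022,[0,0,0.0125],0],[0.022,[0,0,0.0375],0],[0.022,[0,0,0.0688],0],[0.022,[0,0,0.1],0],[0.022,[0,0,0.1225],0],[0.022,[0,0.0075,0.1313],0.01],[0.022,[-0.0025,0.025,0.1313],0.03],[0.022,[-0.0063,0.0563,0.1313],0.06]])

```text
t: 10.58
ee_pos: [0.5824, -0.0655, 0.1234]
tcp_rot: [0.998, 0.067, -0.0, 0.001]
force: [-0.1, -0.8, -2.4]
grip_width: 0.0302
grip_force: 20.0
```

Converted, 0.247 m / 0.8 = 0.3088, 0.226 m / 0.8 = 0.2825, 0.513 rad / 2 = 0.2565.

step_arm(plan=[[0.022,[-0.0063,0.04,0],0.04],[0.022,[-0.0125,0.08,0],0.08],[0.022,[-0.02,0.12,0],0.125],[0.022,[-0.0288,0.1625,0],0.165],[0.022,[-0.0363,0.2063,0],0.205],[0.022,[-0.0438,0.2463,0],0.235],[0.022,[-0.0513,0.2825,0],0.255],[0.022,[-0.0575,0.3088,0],0.2565]])

```text
t: 11.25
ee_pos: [0.5341, 0.1877, 0.1222]
tcp_rot: [0.947, 0.322, -0.001, -0.001]
force: [-0.6, 0.5, -2.0]
grip_width: 0.0307
grip_force: 20.0
```

Converted, -0.07 m / 0.8 = -0.0875, -0.065 m / 0.8 = -0.0813.

step_arm(plan=[[0.022,[-0.0038,0.0163,0],0],[0.022,[-0.005,0.0238,0],0],[0.022,[-0.005,0.0238,-0.0125],0],[0.022,[-0.005,0.0238,-0.0375],0],[0.022,[-0.005,0.0238,-0.0625],0],[0.022,[-0.005,0.0238,-0.0813],0],[0.022,[-0.005,0.0238,-0.0875],0],[0.022,[-0.005,0.0238,-0.0875],0]])

```text
t: 11.92
ee_pos: [0.5321, 0.1999, 0.0515]
tcp_rot: [0.948, 0.317, -0.002, 0.001]
force: [0.4, 0.0, -2.1]
grip_width: 0.0303
grip_force: 20.0
```

Converted, -0.018 m / 0.8 = -0.0225, -0.016 m / 0.8 = -0.02.

step_arm(plan=[[0.022,[0,0,0],0],[0.022,[0,0,-0.005],0],[0.022,[0,0,-0.0113],0],[0.022,[0,0,-0.0163],0],[0.022,[0,0,-0.02],0],[0.022,[0,0,-0.0225],0],[0.022,[0,0,-0.0225],0],[0.022,[0,0,-0.0225],0]])

```text
t: 12.58
ee_pos: [0.5329, 0.2023, 0.0356]
tcp_rot: [0.948, 0.318, -0.0, 0.0]
force: [-0.1, -1.4, -1.2]
grip_width: 0.0298
grip_force: 20.0
```

Converted, -0.002 m / 0.8 = -0.0025, -0.0015 m / 0.8 = -0.0019.

step_arm(plan=[[0.022,[0,0,-0.0013],0],[0.022,[0,0,-0.0019],0],[0.022,[0,0,-0.0025],0],[0.022,[0,0,-0.0025],0],[0.022,[0,0,-0.0025],0]])

```text
t: 13.0
ee_pos: [0.533, 0.2023, 0.0337]
tcp_rot: [0.948, 0.318, 0.0, 0.0]
force: [-0.0, 0.8, -2.1]
grip_width: 0.0302
grip_force: 20.0
```

Converted, -0.002 m / 0.8 = -0.0025, -0.0015 m / 0.8 = -0.0019.

step_arm(plan=[[0.022,[0,0,-0.0013],0],[0.022,[0,0,-0.0019],0],[0.022,[0,0,-0.0025],0],[0.022,[0,0,-0.0025],0],[0.022,[0,0,-0.0025],0]])

```text
t: 13.42
ee_pos: [0.5332, 0.2024, 0.0333]
tcp_rot: [0.948, 0.318, 0.0, 0.0]
force: [-5.2, -2.4, 13.2]
grip_width: 0.0306
grip_force: 20.0
```

Converted, 0.001 m / 0.8 = 0.0013, 0.0005 m / 0.8 = 0.0006.

step_arm(plan=[[0.03,[0,0,0.0006],0],[0.032,[0,0,0.0013],0],[0.036,[0,0,0.0013],0],[0.042,[0,0,0.0013],0],[0.048,[0,0,0.0013],0],[0.054,[0,0,0.0013],0],[0.054,[0,0,0.0013],0]])

```text
t: 14.0
ee_pos: [0.533, 0.2023, 0.0325]
tcp_rot: [0.948, 0.318, -0.0, -0.0]
force: [0.5, -0.1, -0.3]
grip_width: 0.0534
grip_force: 0.0
```

Converted, 0.14 m / 0.8 = 0.175, 0.13 m / 0.8 = 0.1625, -0.3 rad / 2 = -0.15.

step_arm(plan=[[0.054,[0,0,0.0125],0],[0.054,[0,0,0.0438],0],[0.054,[0,0,0.0875],0],[0.054,[0,0,0.125],0],[0.054,[0.0025,-0.0188,0.1625],-0.02],[0.046,[0.0075,-0.0563,0.175],-0.06],[0.046,[0.0138,-0.1,0.175],-0.105],[0.046,[0.02,-0.1438,0.175],-0.15]])

```text
t: 14.67
ee_pos: [0.5498, 0.0869, 0.1749]
tcp_rot: [0.985, 0.172, 0.002, -0.0]
force: [1.1, -0.9, -0.1]
grip_width: 0.0456
grip_force: 0.0
```

Converted, -0.29 m / 0.8 = -0.3625, -0.262 m / 0.8 = -0.3275, -0.333 rad / 2 = -0.1665.

step_arm(plan=[[0.046,[0.0063,-0.0463,0],-0.04],[0.046,[0.0125,-0.0938,0],-0.08],[0.046,[0.02,-0.1413,0],-0.12],[0.046,[0.0275,-0.1875,0],-0.155],[0.046,[0.0338,-0.235,0],-0.1665],[0.046,[0.0413,-0.2825,0],-0.1665],[0.046,[0.0475,-0.3275,0],-0.1665],[0.046,[0.0525,-0.3625,0],-0.1665]])

```text
t: 15.33
ee_pos: [0.5908, -0.2063, 0.1735]
tcp_rot: [1.0, 0.006, 0.0, 0.001]
force: [0.6, 0.2, -1.2]
grip_width: 0.0461
grip_force: 0.0
```

step_arm(plan=[[0.046,[0.0031,-0.02,0],0],[0.046,[0.0031,-0.0275,-0.0125],0],[0.046,[0.0031,-0.0275,-0.0563],0],[0.046,[0.0031,-0.0275,-0.1],0],[0.046,[0.0031,-0.0275,-0.1375],0],[0.046,[0.0031,-0.0275,-0.1688],0],[0.046,[0.0031,-0.0275,-0.185],0],[0.046,[0.0031,-0.0275,-0.19],0]])

```text
t: 16.0
ee_pos: [0.5917, -0.2227, 0.018]
tcp_rot: [1.0, 0.008, -0.002, -0.001]
force: [-0.1, -0.1, -0.3]
grip_width: 0.0463
grip_force: 0.0
```

Converted, -0.003 m / 0.8 = -0.0038.

step_arm(plan=[[0.046,[0,0,-0.0038],0],[0.04,[0,0,-0.0038],0],[0.034,[0,0,-0.0038],0],[0.028,[0,0,-0.0038],0],[0.022,[0,0,-0.0038],0],[0.016,[0,0,-0.0038],0],[0.016,[0,0,-0.0038],0],[0.016,[0,0,-0.0038],0]], grip_force=15)

```text
t: 16.67
ee_pos: [0.5944, -0.2247, 0.0189]
tcp_rot: [1.0, 0.007, 0.001, 0.0]
force: [-0.6, 2.1, 6.7]
grip_width: 0.0236
grip_force: 15.0
```

Converted, 0.11 m / 0.8 = 0.1375, 0.02 m / 0.8 = 0.025, 0.02 rad / 2 = 0.01.

step_arm(plan=[[0.016,[0,0,0.0125],0],[0.016,[0,0,0.0375],0],[0.016,[0,0,0.0688],0],[0.016,[0,0,0.1],0],[0.016,[0,0,0.125],0],[0.016,[0,0.0075,0.1375],0.01],[0.016,[-0.0013,0.025,0.1375],0.025],[0.016,[-0.0025,0.0563,0.1375],0.045]])

```text
t: 17.33
ee_pos: [0.5909, -0.1814, 0.1277]
tcp_rot: [0.999, 0.052, 0.0, 0.001]
force: [0.1, -0.0, -1.4]
grip_width: 0.0232
grip_force: 15.0
```

Converted, 0.28 m / 0.8 = 0.35, -0.001 m / 0.8 = -0.0013, 0.48 rad / 2 = 0.24.

step_arm(plan=[[0.016,[-0.0013,0.0438,0],0.03],[0.016,[-0.0025,0.0875,0],0.06],[0.016,[-0.0038,0.1313,0],0.09],[0.016,[-0.005,0.175,0],0.12],[0.016,[-0.0063,0.2188,0],0.15],[0.016,[-0.0075,0.2625,0],0.18],[0.016,[-0.0088,0.3063,0],0.21],[0.016,[-0.01,0.35,0],0.24]])

```text
t: 18.0
ee_pos: [0.5813, 0.1031, 0.1262]
tcp_rot: [0.957, 0.291, -0.001, -0.0]
force: [0.6, 0.1, -2.0]
grip_width: 0.0235
grip_force: 15.0
```

Converted, 0.137 m / 0.8 = 0.1713, -0.001 m / 0.8 = -0.0013, 0.063 rad / 2 = 0.0315.

step_arm(plan=[[0.016,[-0.0013,0.0438,0],0.025],[0.016,[-0.0025,0.0875,0],0.0315],[0.016,[-0.0044,0.125,0],0.0315],[0.016,[-0.0056,0.1525,0],0.0315],[0.016,[-0.0056,0.1675,0],0.0315],[0.016,[-0.0056,0.1713,0],0.0315],[0.016,[-0.0056,0.1713,0],0.0315],[0.016,[-0.0056,0.1713,0],0.0315]])

```text
t: 18.67
ee_pos: [0.5789, 0.2354, 0.127]
tcp_rot: [0.948, 0.318, -0.001, 0.001]
force: [-0.5, -0.9, -1.4]
grip_width: 0.0231
grip_force: 15.0
```

Converted, -0.093 m / 0.8 = -0.1163, -0.091 m / 0.8 = -0.1138.

step_arm(plan=[[0.016,[0,0,-0.025],0],[0.016,[0,0,-0.05],0],[0.016,[0,0,-0.075],0],[0.016,[0,0,-0.0938],0],[0.016,[0,0,-0.1063],0],[0.016,[0,0,-0.1138],0],[0.016,[0,0,-0.1163],0],[0.016,[0,0,-0.1163],0]])

```text
t: 19.33
ee_pos: [0.5793, 0.2367, 0.0347]
tcp_rot: [0.948, 0.318, -0.0, 0.0]
force: [0.0, 0.7, -0.7]
grip_width: 0.0232
grip_force: 15.0
```

Converted, -0.002 m / 0.8 = -0.0025, -0.001 m / 0.8 = -0.0013.

step_arm(plan=[[0.016,[0,0,-0.0013],0],[0.016,[0,0,-0.0025],0],[0.016,[0,0,-0.0025],0],[0.016,[0,0,-0.0025],0],[0.016,[0,0,-0.0025],0]])

```text
t: 19.75
ee_pos: [0.5792, 0.2375, 0.033]
tcp_rot: [0.948, 0.318, 0.0, -0.0]
force: [-0.5, 0.2, -1.4]
grip_width: 0.0234
grip_force: 15.0
```

Converted, -0.002 m / 0.8 = -0.0025, -0.0015 m / 0.8 = -0.0019.

step_arm(plan=[[0.016,[0,0,-0.0013],0],[0.016,[0,0,-0.0019],0],[0.016,[0,0,-0.0025],0],[0.016,[0,0,-0.0025],0],[0.016,[0,0,-0.0025],0]])

```text
t: 20.17
ee_pos: [0.5794, 0.2376, 0.0321]
tcp_rot: [0.948, 0.318, 0.001, 0.0]
force: [-2.5, -1.6, 9.7]
grip_width: 0.0236
grip_force: 15.0
```

Converted, 0.001 m / 0.8 = 0.0013, 0.0005 m / 0.8 = 0.0006.

step_arm(plan=[[0.024,[0,0,0.0006],0],[0.026,[0,0,0.0013],0],[0.03,[0,0,0.0013],0],[0.036,[0,0,0.0013],0],[0.042,[0,0,0.0013],0],[0.046,[0,0,0.0013],0],[0.046,[0,0,0.0013],0]])

```text
t: 20.75
ee_pos: [0.579, 0.2373, 0.0315]
tcp_rot: [0.948, 0.318, -0.0, 0.0]
force: [-0.4, 0.6, -0.5]
grip_width: 0.0458
grip_force: 0.0
```

Converted, 0.14 m / 0.8 = 0.175, 0.13 m / 0.8 = 0.1625, -0.3 rad / 2 = -0.15.

step_arm(plan=[[0.046,[0,0,0.0125],0],[0.046,[0,0,0.0438],0],[0.046,[0,0,0.0875],0],[0.046,[0,0,0.125],0],[0.046,[-0.0038,-0.0188,0.1625],-0.02],[0.038,[-0.01,-0.0563,0.175],-0.06],[0.038,[-0.0175,-0.1,0.175],-0.105],[0.038,[-0.025,-0.1438,0.175],-0.15]])

```text
t: 21.42
ee_pos: [0.5594, 0.122, 0.1738]
tcp_rot: [0.985, 0.172, 0.002, -0.0]
force: [0.2, -0.1, -1.0]
grip_width: 0.0382
grip_force: 0.0
```

Converted, -0.24 m / 0.8 = -0.3, -0.228 m / 0.8 = -0.285, -0.333 rad / 2 = -0.1665.

step_arm(plan=[[0.038,[-0.0075,-0.045,0],-0.045],[0.038,[-0.015,-0.09,0],-0.085],[0.038,[-0.0225,-0.1338,0],-0.125],[0.038,[-0.03,-0.1775,0],-0.155],[0.038,[-0.0388,-0.2188,0],-0.1665],[0.038,[-0.0475,-0.2563,0],-0.1665],[0.038,[-0.0525,-0.285,0],-0.1665],[0.038,[-0.055,-0.3,0],-0.1665]])

```text
t: 22.08
ee_pos: [0.514, -0.1215, 0.1725]
tcp_rot: [1.0, 0.005, 0.0, 0.001]
force: [0.2, -0.1, -0.2]
grip_width: 0.0383
grip_force: 0.0
```

Converted, -0.15 m / 0.8 = -0.1875, -0.149 m / 0.8 = -0.1863.

step_arm(plan=[[0.038,[0,0,0],0],[0.038,[0,0,-0.025],0],[0.038,[0,0,-0.0688],0],[0.038,[0,0,-0.1125],0],[0.038,[0,0,-0.15],0],[0.038,[0,0,-0.175],0],[0.038,[0,0,-0.1863],0],[0.038,[0,0,-0.1875],0]])

```text
t: 22.75
ee_pos: [0.5142, -0.1162, 0.0203]
tcp_rot: [1.0, 0.008, -0.001, -0.001]
force: [-0.2, 0.2, 0.4]
grip_width: 0.0379
grip_force: 0.0
```

Converted, -0.006 m / 0.8 = -0.0075, -0.003 m / 0.8 = -0.0038.

step_arm(plan=[[0.038,[0,0,-0.0038],0],[0.038,[0,0,-0.0075],0],[0.034,[0,0,-0.0075],0],[0.028,[0,0,-0.0075],0],[0.022,[0,0,-0.0075],0],[0.016,[0,0,-0.0075],0],[0.011,[0,0,-0.0075],0],[0.011,[0,0,-0.0075],0]], grip_force=10)

```text
t: 23.42
ee_pos: [0.5155, -0.1176, 0.0162]
tcp_rot: [1.0, 0.007, 0.001, -0.0]
force: [-0.4, 0.3, 4.7]
grip_width: 0.0176
grip_force: 10.0
```

Converted, 0.112 m / 0.8 = 0.14, 0.02 m / 0.8 = 0.025, 0.02 rad / 2 = 0.01.

step_arm(plan=[[0.011,[0,0,0.0125],0],[0.011,[0,0,0.0375],0],[0.011,[0,0,0.0688],0],[0.011,[0,0,0.1],0],[0.011,[0,0,0.125],0],[0.011,[0.0025,0.0075,0.14],0.01],[0.011,[0.0075,0.025,0.14],0.025],[0.011,[0.0163,0.0563,0.14],0.045]])

```text
t: 24.08
ee_pos: [0.5279, -0.0746, 0.1284]
tcp_rot: [0.999, 0.051, 0.001, 0.001]
force: [-0.8, 0.1, -0.0]
grip_width: 0.0177
grip_force: 10.0
```

Converted, 0.268 m / 0.8 = 0.335, 0.238 m / 0.8 = 0.2975, 0.543 rad / 2 = 0.2715.

step_arm(plan=[[0.011,[0.0125,0.0425,0],0.03],[0.011,[0.025,0.085,0],0.065],[0.011,[0.0375,0.1275,0],0.1],[0.011,[0.05,0.17,0],0.14],[0.011,[0.0625,0.2125,0],0.18],[0.011,[0.075,0.255,0],0.22],[0.011,[0.085,0.2975,0],0.255],[0.011,[0.095,0.335,0],0.2715]])

```text
t: 24.75
ee_pos: [0.6031, 0.1989, 0.1267]
tcp_rot: [0.947, 0.321, -0.001, -0.001]
force: [0.5, 0.7, -1.4]
grip_width: 0.0179
grip_force: 10.0
```

Converted, 0.0735 m / 0.8 = 0.0919, 0.069 m / 0.8 = 0.0863.

step_arm(plan=[[0.011,[0.01,0.0375,0],0],[0.011,[0.0163,0.0688,0],0],[0.011,[0.02,0.0863,0],0],[0.011,[0.0206,0.0919,0],0],[0.011,[0.0206,0.0919,0],0],[0.011,[0.0206,0.0919,0],0],[0.011,[0.0206,0.0919,-0.0188],0],[0.011,[0.0206,0.0919,-0.0375],0]])

```text
t: 25.42
ee_pos: [0.6216, 0.2663, 0.0984]
tcp_rot: [0.948, 0.317, 0.001, 0.001]
force: [0.7, -0.2, -0.4]
grip_width: 0.0178
grip_force: 10.0
```

step_arm(plan=[[0.011,[0,0,-0.025],0],[0.011,[0,0,-0.0463],0],[0.011,[0,0,-0.0625],0],[0.011,[0,0,-0.0725],0],[0.011,[0,0,-0.0788],0],[0.011,[0,0,-0.0813],0],[0.011,[0,0,-0.0813],0],[0.011,[0,0,-0.0813],0]])

```text
t: 26.08
ee_pos: [0.621, 0.269, 0.0334]
tcp_rot: [0.948, 0.318, 0.001, -0.0]
force: [-0.0, -1.1, -1.5]
grip_width: 0.0174
grip_force: 10.0
```

Converted, -0.002 m / 0.8 = -0.0025, -0.001 m / 0.8 = -0.0013.

step_arm(plan=[[0.011,[0,0,-0.0013],0],[0.011,[0,0,-0.0025],0],[0.011,[0,0,-0.0025],0],[0.011,[0,0,-0.0025],0],[0.011,[0,0,-0.0025],0]])

```text
t: 26.5
ee_pos: [0.6206, 0.2689, 0.0309]
tcp_rot: [0.948, 0.318, 0.0, -0.0]
force: [0.2, 0.1, -0.8]
grip_width: 0.0177
grip_force: 10.0
```

Converted, -0.002 m / 0.8 = -0.0025, -0.001 m / 0.8 = -0.0013.

step_arm(plan=[[0.011,[0,0,-0.0013],0],[0.011,[0,0,-0.0025],0],[0.011,[0,0,-0.0025],0],[0.011,[0,0,-0.0025],0],[0.011,[0,0,-0.0025],0]])

```text
t: 26.92
ee_pos: [0.621, 0.2693, 0.0295]
tcp_rot: [0.948, 0.318, 0.001, -0.0]
force: [-0.3, 0.8, 4.4]
grip_width: 0.0174
grip_force: 10.0
```

Contact at the expected height. Releasing, lifting clear and checking.

step_arm(plan=[[0.018,[0,0,0.0004],0],[0.02,[0,0,0.0006],0],[0.024,[0,0,0.0006],0],[0.03,[0,0,0.0006],0],[0.036,[0,0,0.0006],0],[0.04,[0,0,0.0006],0],[0.04,[0,0,0.0006],0]])

```text
t: 27.5
ee_pos: [0.6204, 0.2687, 0.029]
tcp_rot: [0.948, 0.318, -0.0, 0.0]
force: [0.1, -0.1, 0.3]
grip_width: 0.0398
grip_force: 0.0
```

Converted, 0.16 m / 0.8 = 0.2, 0.135 m / 0.8 = 0.1688.

step_arm(plan=[[0.04,[0,0,0.0125],0],[0.04,[0,0,0.0438],0],[0.04,[0,0,0.0875],0],[0.04,[0,0,0.125],0],[0.04,[0,-0.0125,0.1688],0],[0.04,[0,-0.05,0.2],0],[0.04,[0,-0.1,0.2],0],[0.04,[0,-0.15,0.2],0]])

```text
t: 28.17
ee_pos: [0.6216, 0.1493, 0.1926]
tcp_rot: [0.948, 0.32, 0.003, -0.0]
force: [1.1, -0.8, 0.1]
grip_width: 0.0398
grip_force: 0.0
```

Converted, -0.19 m / 0.8 = -0.2375, -0.17 m / 0.8 = -0.2125.

step_arm(plan=[[0.04,[-0.025,-0.0438,0],0],[0.04,[-0.05,-0.0875,0],0],[0.04,[-0.075,-0.1313,0],0],[0.04,[-0.1,-0.175,0],0],[0.04,[-0.125,-0.2125,0],0],[0.04,[-0.1375,-0.2375,0],0],[0.04,[-0.1375,-0.2375,0],0],[0.04,[-0.1375,-0.2375,0],0]])

```text
t: 28.83
ee_pos: [0.5103, -0.0423, 0.1901]
tcp_rot: [0.948, 0.317, 0.001, 0.0]
force: [1.1, -0.6, -0.1]
grip_width: 0.0405
grip_force: 0.0
```

```bash
python3 - <<'E'
from cell import readout, eyes
import cv2,numpy as np
a=eyes.camera("side")[100:300,210:360];b=eyes.camera("top")[140:240,120:210]
a=cv2.resize(a,(450,600),interpolation=cv2.INTER_CUBIC);b=cv2.resize(b,(350,389),interpolation=cv2.INTER_CUBIC)
b=cv2.copyMakeBorder(b,0,211,0,0,cv2.BORDER_CONSTANT)
cv2.imwrite("pics/f1.png",np.hstack([a,b]))
print(readout.sense()["ee_pos"])
E
```

```text
[ 0.51127    -0.0399383   0.18981588]
```

View pics/f1.png

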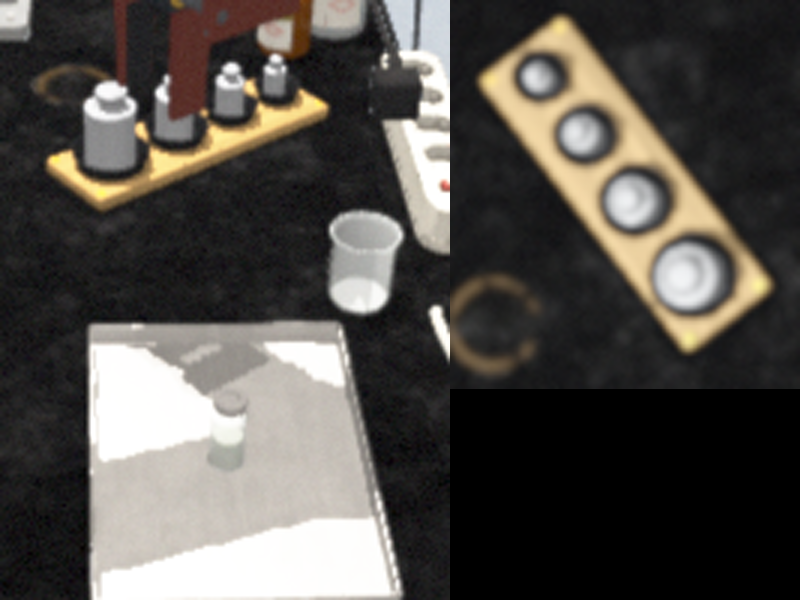

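The side view at left shows all four weights upright in their seats and the vial unmoved at (228,430). The top view at right shows each weight centred in its cup, from (690,275) for the biggest to (541,75) for the smallest.

```bash
python3 -c "
from cell import robot
print(robot.hand_in())"
```

```text
the job is handed in; nothing more can be done
None
```

I put all four weights back upright in the seats of their own size, left the vial standing where it was, and handed the job in at about 29 s; the final pictures looked right, but the hand-in returned no verdict.

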